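# Clear the chest lid and hold it at its balance point

## Task

The hinge of the tool chest needs attention: lift the wire basket off the chest lid, keeping it level, and hang it by its handle in the hook of the stand, left hanging free. Then swing the lid up by its pull bar to its balance point, a little short of upright, where it would fall neither shut nor open, and hold it still there; never let the lid drop shut or go over backwards. Finish while still holding the lid in the fingers, and leave the other things on the bench where they are.

Things in the scene. Friction and masses are not known exactly. Their poses are not given: they have to be found in the camera images.
- chest: fixed grey sheet-metal tool chest, 150 (x) x 200 (y) mm, 60 mm high, with a shut 30 mm deep lid on it (lid top 90 mm above the bench). Origin: centre of its underside; z up; its front (pull-bar side) faces its -x, the hinge runs along its far +x edge. May stand left or right, yawed up to 0.3 rad
- lid_hinge (a point): middle of the lid's hinge line, fixed to the chest, at (75, 0, 60) mm in the chest's frame; the line runs along the chest's y; axes as the chest's
- lid_bar (a point): middle of the lid's pull bar: round steel, 10 mm thick, 110 mm long, parallel to the hinge, 45 mm before the lid's front face (40 mm free gap), on 8 mm arms 50 mm either side of its middle. Lid shut: 195 mm in front of and 12 mm above the hinge line, 72 mm above the bench. Pinched from above across its length it turns between the fingers as the lid swings, so the hand may keep pointing down
- lid (a joint): lid angle, rad: 0 shut, grows as the bar rises and goes back over the hinge, stop at 2.3. 0.4 kg (varies 20 %), almost frictionless. Centre of mass, shut: 85 mm in front of and 22 mm above the hinge line, so it balances at 1.318 rad (bar 192 mm above, 37 mm in front of the hinge line; top plate leans 14.5 degrees short of vertical, to the front); below that it falls shut, above it falls open
- basket: loose steel wire basket with some small metal parts fixed in it, 80 (x) x 110 (y) mm, sides 55 mm high, about 0.22 kg, with a rigid arched handle; it stands on the chest lid at the start. Origin: centre of its underside, z up
- basket_bar (a point): middle of the straight top of the basket's handle: a round bar 10 mm thick, straight for 100 mm along the basket's y, 125 mm above the basket's underside, with legs at its ends and nothing above or beside it. Axes as the basket's. Can be pinched from above 30 mm beside the middle, leaving the middle free for the hook
- hook: fixed steel hook stand: a round post of 18 mm diameter, 216 mm high on a 120 mm square foot, with a flat strap 20 mm wide reaching to the stand's -x. Origin: on the bench 30 mm to -x of the post axis, z up. May stand left or right, yawed up to 0.35 rad
- hook_seat (a point): where the centre of the handle bar lies when hung: 78 mm from the post's axis to the stand's -x, 200 mm above the bench, in a V-shaped seat of the strap whose rims, 26 mm to either side, reach 218 mm above the bench. The handle bar must lie across the strap, along the stand's y, and the strap enters the handle opening from the -x side. Axes as the stand's
- tin: bystander: round aluminium tin 62 mm across, 36 high, between and behind chest and hook; origin under its centre
- file: bystander: file with wooden handle, 260 mm long, lying between chest and hook, pointing away from the robot
- square: bystander: brass and steel try square, 100 x 150 mm, at the left
- hammer: bystander: hammer, at the right
- jar: bystander: amber glass jar 60 mm across, 90 high, at the back
- cup: bystander: steel cup 72 mm across, 80 high, at the back
- block: bystander: wooden block 90 x 60 x 40 mm, at the back
Not all that is in view belongs to the job. What is shaped like the basket but red or yellow is not meant.

How it is judged:
On the way, in this order (a step that is already met when the one before it is completed fails the run):
1. the basket hangs by its handle in the hook, released, with the lid still shut (x of basket_bar in the frame of hook_seat between -0.015 and 0.015 m and y of basket_bar in the frame of hook_seat between -0.03 and 0.03 m and z of basket_bar in the frame of hook_seat between -0.008 and 0.015 m and contact force between basket and hook above 0.8 N and angle between basket's own z axis and vertical below 0.3 rad and contact force between each of the arm, the fingers and basket below 0.1 N and value of joint lid below 0.1 rad), for 0.2 s.
2. the lid is at its balance point, held still in the fingers (value of joint lid between 1.218 and 1.418 rad and velocity of joint lid between -0.1 and 0.1 rad/s and contact force between the fingers and lid above 1 N), for 0.5 s.
At the end, for the whole second after the job is handed in: The lid is held in the fingers (over 1 N of contact) within 0.1 rad of its balance point (1.318 rad), still (under 0.1 rad/s), while the basket hangs untouched in the hook: handle middle within 15 mm of the seat along the strap and 30 mm across, basket tilted under 0.3 rad (all of step 2 and x of basket_bar in the frame of hook_seat between -0.015 and 0.015 m and y of basket_bar in the frame of hook_seat between -0.03 and 0.03 m and z of basket_bar in the frame of hook_seat between -0.008 and 0.015 m and contact force between basket and hook above 0.8 N and angle between basket's own z axis and vertical below 0.3 rad and contact force between each of the arm, the fingers and basket below 0.1 N); the arm keeps its last pose, push and grip.
It fails at once if the lid went well past its balance point (over 1.65 rad) (value of joint lid above 1.65 rad).
It fails at once if the lid dropped (faster than 3 rad/s downwards) (velocity of joint lid below -3 rad/s).
It fails at once if the basket was tipped by more than 0.8 rad (angle between basket's own z axis and vertical above 0.8 rad).
It fails at once if another thing on the bench was moved by more than 30 mm (distance of any of tin, file, square, hammer, jar, cup, block from where it was at the start of the episode above 0.03 m).
It also fails if it takes over 67 s, if anything falls off the work surface, if the arm or the gripper's body presses on something with over 40 N, if the wrist force passes 120 N, or if a joint passes its speed limit or range.

## Robot

A 6-joint arm with a two-finger parallel gripper is mounted at the origin on the work surface. World frame = base frame: x ahead of the robot, y to its left, z up, the work surface at z = 0. Lengths are in m, angles in rad, forces in N, time in s.
With the tool pointing down it reaches from about 0.3 to 0.75 m from the base axis. Payload 8.5 kg.
Tool frame: the origin (TCP) lies on the centre line of the jaws, within the pads' length; the fingertips stand 14 mm ahead of it and the grasp point (between the pads) lies 5 mm behind it; z points along the fingers, y is the line along which they close (so a half turn about z gives the same grasp; the last joint's range is limited). The gripper opens to 88 mm and grips with 3 to 60 N. Pads are 18 mm wide; open, the fingers measure 123 mm over their backs; the gripper's body (75 mm by 187 mm) begins 45 mm behind the grasp point.
Start: joints at [-1.495, 0.381, 1.297, -0, 1.464, -0.215], TCP at [0.158, -0.527, 0.253] pointing down, gripper open.
Joint ranges: [-3.11, 3.11], [-0.89, 2.33], [0.22, 2.48], [-1.42, 4.56], [0.17, 2.85], [-2.88, 2.88]. Speed limits (rad/s): [2.39, 2.39, 3.14, 3.14, 3.14, 3.14].

## Interface

Orientations are given as a rotation vector (axis times angle).
In Python, from plant import env gives the robot as it stands.
- The arm moves only by the shell command python3 -m pendant 'ROWS' [OPENING]. ROWS is JSON, a list of rows, each an object with "slide": the shift along the world's x, y, z in m, a list of three; "turn": the turn about the world's z in degrees. In form: [{"slide": [x, y, z], "turn": turn}, ...]. A call has 1 to 20 rows; each row is the pose to reach, as a shift and turn from the pose commanded when the call began; what a row does not reach only later rows make up. A row lasts 1/10 s, in which the tool goes at most 50 mm and 8.59 degrees, less where a joint would pass 70% of its speed; a pose out of reach is approached as far as the arm can. A call with a gripper value outside its range is refused whole. OPENING is the closure, from 0 (fully open) to 1 (shut), set as the call begins (- or left out, the last holds). The fingers move at their own pace and stop on an object; the grip force is fixed at half the most. Time passes only in rows, so rows that repeat a pose let the fingers close. It gives the time, the measured TCP pose, the force, the opening and the grip force at its end, in the units of the state.
- env.get_obs(): the state, without advancing time (a new reading comes with each control period).
- env.get_image(name): name is "side" or "top" or "wrist"; returns a dict with "color" (420x560x3 uint8, red, green, blue), "K" (3x3 intrinsics, pixels), "R" (3x3) and "t" (3): a world point X has camera coordinates R X + t; the wrist camera has in their place "T_tool_cam" (4x4, takes a point from camera to tool coordinates, whose origin is the TCP and whose axes are the flange's). Camera axes: x right, y down, z forward; pixel columns grow to the right and rows downward; lengths in m; the calibration is good to about 2 mm. A picture is of the moment at which its call begins: read the wrist's pose just before it. There is no depth.
- env.hand_in(): hands the job in; it is judged then, once.
The state is a dict: "time": time; "joint_pos": joint angles; "joint_velocities": joint speeds; "effort": joint torques, N m; "tool_pos": TCP position; "eef_rot": TCP orientation; "force": force on the tool from outside, world axes, zero at the start; "ft_torque": the same for the moment, N m; "width": opening from 0.0 (shut) to 1.0 (fully open); "grasp_force": force on a finger pad.
Only numpy, scipy, OpenCV 4.12 (cv2) and the standard library are available. Lean on these libraries where they do the work, as an engineer would, in place of code of your own. Each camera call takes 0.05 s, during which the arm holds its last target. There are 200 camera calls.

## Working session

There is one attempt and no reset: what is moved stays moved. The work goes in short steps, Python scripts to look and compute and a shell command to move; the robot and the scene stay as the last step left them, time stands still between calls to the robot, and variables do not carry over. Pictures are saved under pics/ and viewed, at most 10 in all, crops included, and the job is handed in when it is done.

```bash
mkdir -p pics; python3 - <<'E'
from plant import env
import cv2,numpy as np
np.set_printoptions(precision=4,suppress=True)
o=env.get_obs();print(o['time'],o['tool_pos'],o['eef_rot'],o['width'])
for n in('top','side'):
    d=env.get_image(n);cv2.imwrite(f'pics/{n}0.png',d['color'][:,:,::-1]);print(n,d['K'],d['R'],d['t'])
    np.savez(f'{n}.npz',**{k:d[k] for k in('K','R','t')})
E
```

```text
0.0 [ 0.1577 -0.5266  0.2526] [-3.1076 -0.4551 -0.    ] 0.9975459733243383
top [[442.4763   0.     287.0804]
 [  0.     442.4763 206.6357]
 [  0.       0.       1.    ]] [[-0.0013 -0.9998 -0.0222]
 [-0.9867  0.0049 -0.1625]
 [ 0.1625  0.0217 -0.9865]] [0.0209 0.5111 1.3849]
side [[386.845    0.     280.9722]
 [  0.     386.845  207.8928]
 [  0.       0.       1.    ]] [[-0.9677 -0.252  -0.0022]
 [-0.1814  0.7026 -0.688 ]
 [ 0.1749 -0.6654 -0.7257]] [0.4797 0.1791 1.1744]
```

View pics/top0.png

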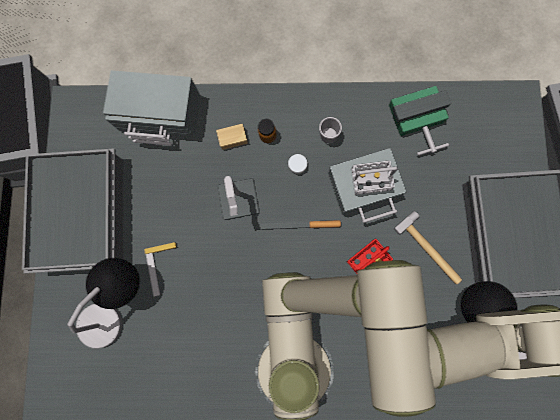

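View pics/side0.png

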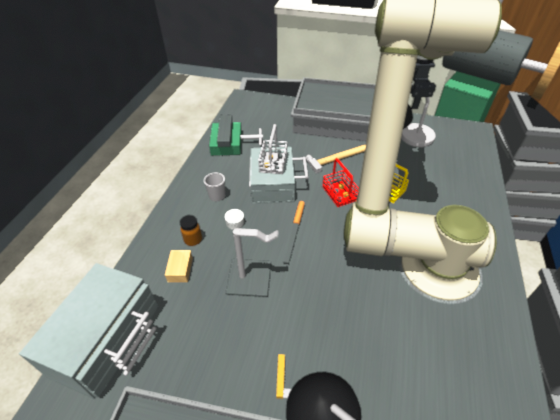

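Candidates for the basket are the silver one on the chest (top 373,178), the red one (370,255) and the yellow one (side 397,182). For the chest they are the small grey one (368,182) and the big grey cabinet (148,100), which is too large. I choose the silver basket and the small chest, and check both in a close crop.

```bash
python3 - <<'E'
import cv2,numpy as np
t=cv2.imread('pics/top0.png');s=cv2.imread('pics/side0.png')
a=cv2.resize(t[140:230,320:420],None,fx=4,fy=4,interpolation=2)   #400x360
b=cv2.resize(t[165:230,205:275],None,fx=4,fy=4,interpolation=2) #280x260
c=cv2.resize(s[115:205,240:320],None,fx=4,fy=4,interpolation=2) #320x360
e=cv2.resize(s[205:300,215:290],None,fx=4,fy=4,interpolation=2)
im=np.zeros((600,800,3),np.uint8)
im[:300,:400]=cv2.resize(t[145:220+5,323:423-0],(400,320),interpolation=2)[:300]
im[300:560,:280]=b
im[:360,400:720]=c
c2=cv2.resize(s[220:300,222:287],(195,240),interpolation=2); im[360:600,400:595]=c2
cv2.imwrite('pics/crop0.png',im)
E
```

```text
(no output)
```

View pics/crop0.png

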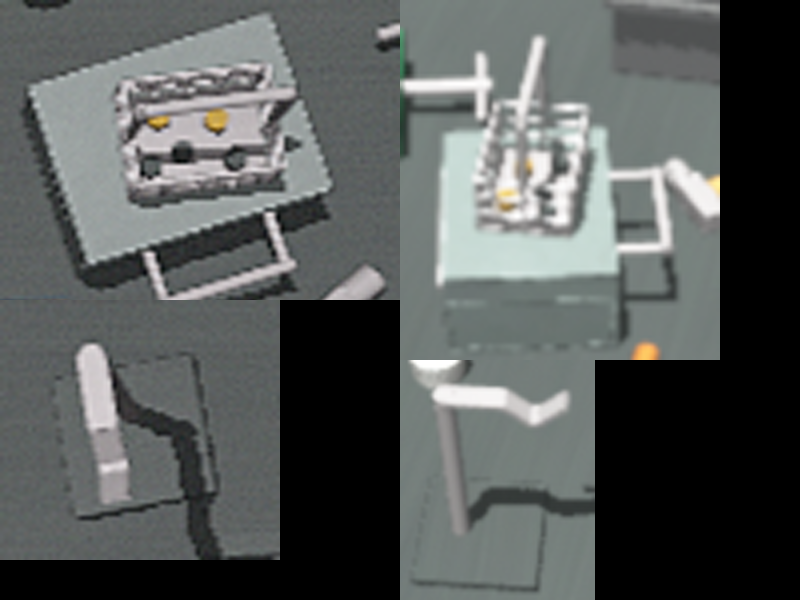

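The crop confirms it: plain steel basket on the small chest with its pull bar towards the robot, and the hook strap also pointing towards the robot. Next I fit the poses.

```bash
cat > h.py <<'E'
import numpy as np
from scipy.optimize import least_squares
C={n:dict(np.load(n+'.npz')) for n in('top','side')}
def proj(c,X):
    p=np.atleast_2d(X)@c['R'].T+c['t'];p=p@c['K'].T;return p[:,:2]/p[:,2:]
def ray(c,uv,z):
    d=c['R'].T@np.linalg.solve(c['K'],[*uv,1]);o=-c['R'].T@c['t'];return o+d*(z-o[2])/d[2]
def world(p,L):
    L=np.atleast_2d(L);c,s=np.cos(p[2]),np.sin(p[2])
    return np.c_[p[0]+c*L[:,0]-s*L[:,1],p[1]+s*L[:,0]+c*L[:,1],L[:,2]]
def fit(obs,x0):
    f=lambda p:np.concatenate([(proj(C[n],world(p,l))[0]-uv) for n,l,uv in obs])
    r=least_squares(f,x0,loss='soft_l1');return r.x,f(r.x).reshape(-1,2).round(1)
E
python3 - <<'E'
from h import *
np.set_printoptions(precision=4,suppress=True)
z=.09;cor={'bl':(.075,.1,z),'br':(.075,-.1,z),'fr':(-.075,-.1,z),'fl':(-.075,.1,z)}
obs=[('top',cor['bl'],(330.5,167)),('top',cor['br'],(390.5,148.8)),('top',cor['fr'],(405.5,192)),('top',cor['fl'],(345,210.8)),
('top',(-.12,.055,.072),(364.2,219.5)),('top',(-.12,-.055,.072),(396.5,211.3)),
('side',cor['br'],(251.2,147.5)),('side',cor['fr'],(291.7,147)),('side',cor['fl'],(294.5,183)),('side',cor['bl'],(250,185))]
p,r=fit(obs,[.55,-.2,.2]);print('chest',p,r.tolist());print('lid_bar',world(p,(-.12,0,.072)),'hinge',world(p,(.075,0,.06)))
z=0
obs=[('top',(.03,0,.216),(228,178)),('top',(.09,.06,.005),(219.2,184.5)),('top',(.09,-.06,.005),(252.5,178.8)),('top',(-.03,-.06,.005),(258.7,212.5)),('top',(-.03,.06,.005),(225,219.2)),
('side',(.03,0,.0),(242,276))]
q,r=fit(obs,[.55,.1,.2]);print('hook',q,r.tolist());print('seat',world(q,(-.048,0,.2)))
print('proj seat',proj(C['top'],world(q,(-.048,0,.2))),proj(C['side'],world(q,(-.048,0,.2))),proj(C['top'],world(q,(.03,0,.216))),proj(C['side'],world(q,(.03,0,.216))))
a,b=ray(C['top'],(356.7,172.5),.22),ray(C['top'],(397.5,168),.22);print('bar ends',a,b,np.hypot(*(b-a)[:2]))
print('bar far end side',ray(C['side'],(274.5,125),.215))
E
```

```text
chest [ 0.5894 -0.2352  0.2955] [[-0.4, -0.9], [-0.2, -0.9], [0.7, 0.2], [0.0, 0.2], [-1.6, 1.8], [-0.5, -0.3], [-0.0, -0.3], [-0.2, -0.9], [0.6, -0.3], [0.4, -1.0]]
lid_bar [[ 0.4746 -0.2701  0.072 ]] hinge [[ 0.6612 -0.2133  0.06  ]]
hook [0.5186 0.176  0.1883] [[1.0, 6.3], [-1.3, -0.7], [0.6, -1.7], [0.8, -0.7], [-1.2, -0.5], [6.5, 1.6]]
seat [[0.4714 0.167  0.2   ]]
proj seat [[234.3641 211.6   ]] [[273.6245 236.2061]] [[228.9736 184.28  ]] [[243.2223 230.7216]]
bar ends [ 0.5792 -0.1827  0.22  ] [ 0.5915 -0.2986  0.22  ] 0.11657778471714075
bar far end side [ 0.5942 -0.2925  0.215 ]
```

```bash
python3 - <<'E'
from h import *
np.set_printoptions(precision=4,suppress=True)
obs=[('top',(.03,0,.216),(228,178)),('top',(.06,.06,.005),(219.2,184.5)),('top',(.06,-.06,.005),(252.5,178.8)),('top',(-.06,-.06,.005),(258.7,212.5)),('top',(-.06,.06,.005),(225,219.2)),
('side',(.03,0,.006),(242,276)),('side',(.03,0,.216),(238,231))]
q,r=fit(obs,[.55,.1,.2]);print('hook',q,r.tolist());print('seat',world(q,(-.048,0,.2)))
for L in((-.048,0,.195),(-.074,0,.218),(-.022,0,.218)):print(L,proj(C['top'],world(q,L)),proj(C['side'],world(q,L)))
# basket fit: bar & rim
obs=[('top',(0,.055,.215),(356.7,172.5)),('top',(0,-.055,.215),(397.5,168)),('side',(0,-.05,.215),(274.5,125)),
('top',(.04,.055,.145),(352.5,166)),('top',(.04,-.055,.145),(391,161.5)),('top',(-.04,-.055,.09),(394,191)),('top',(-.04,.055,.09),(356,195))]
p,r=fit(obs,[.585,-.24,.1]);print('basket',p,r.tolist())
from plant import env
print(cv2.Rodrigues(env.get_obs()['eef_rot'])[0] if 0 else '')
from scipy.spatial.transform import Rotation as R
print(R.from_rotvec(env.get_obs()['eef_rot']).as_matrix())
E
```

```text
hook [0.5404 0.1798 0.1912] [[-0.2, -1.2], [-0.8, 1.6], [1.1, 0.4], [1.4, 1.5], [-0.6, 1.8], [-1.0, 0.0], [-3.3, -0.8]]
seat [[0.4933 0.1707 0.2   ]]
(-0.048, 0, 0.195) [[233.4629 204.3668]] [[265.1561 236.8622]]
(-0.074, 0, 0.218) [[233.8871 211.9051]] [[275.0132 231.6424]]
(-0.022, 0, 0.218) [[230.7481 194.169 ]] [[254.7503 230.6801]]
basket [ 0.5856 -0.245   0.126 ] [[2.5, 0.6], [-0.1, 0.1], [0.8, -0.3], [1.4, -0.2], [-1.0, -0.4], [-3.4, -0.6], [-0.4, -0.0]]

[[ 0.958   0.2868 -0.0001]
 [ 0.2868 -0.958   0.0009]
 [ 0.0001 -0.0009 -1.    ]]
```

```bash
python3 -m pendant '[{"slide":[0,0,0.05],"turn":0},{"slide":[0.1,0.08,0.1],"turn":20},{"slide":[0.1,0.08,0.1],"turn":20},{"slide":[0.1,0.08,0.1],"turn":25},{"slide":[0.25,0.18,0.1],"turn":45},{"slide":[0.25,0.18,0.1],"turn":50},{"slide":[0.25,0.18,0.1],"turn":60},{"slide":[0.25,0.18,0.1],"turn":60},{"slide":[0.424,0.315,0.09],"turn":80},{"slide":[0.424,0.315,0.09],"turn":80},{"slide":[0.424,0.315,0.09],"turn":80},{"slide":[0.424,0.315,0.09],"turn":80},{"slide":[0.424,0.315,0.09],"turn":80},{"slide":[0.424,0.315,0.09],"turn":80},{"slide":[0.424,0.315,0.09],"turn":80},{"slide":[0.424,0.315,0.09],"turn":80}]' 0
python3 - <<'E'
from plant import env
import cv2,numpy as np
np.set_printoptions(precision=4,suppress=True)
o=env.get_obs();d=env.get_image('wrist');cv2.imwrite('pics/w1.png',d['color'][:,:,::-1])
print(o['joint_pos'],o['tool_pos'],o['eef_rot'],d['K'],d['T_tool_cam'])
np.savez('w1.npz',K=d['K'],T=d['T_tool_cam'],p=o['tool_pos'],r=o['eef_rot'])
E
```

```text
time: 1.7
tool_pos: [0.5808, -0.2129, 0.3429]
eef_rot: [-2.09, -2.345, 0.0]
force: [0.3, -1.9, -2.6]
width: 0.998
grasp_force: 0.0
[-0.5424  0.4696  0.8982 -0.0002  1.774  -0.6572] [ 0.5808 -0.2129  0.3429] [-2.0904 -2.3451  0.0004] [[378.3578   0.     274.5383]
 [  0.     378.3578 212.5525]
 [  0.       0.       1.    ]] [[ 0.0002 -0.96   -0.2799  0.073 ]
 [ 1.      0.0004 -0.0007  0.0006]
 [ 0.0008 -0.2799  0.96   -0.1321]
 [ 0.      0.      0.      1.    ]]
```

View pics/w1.png

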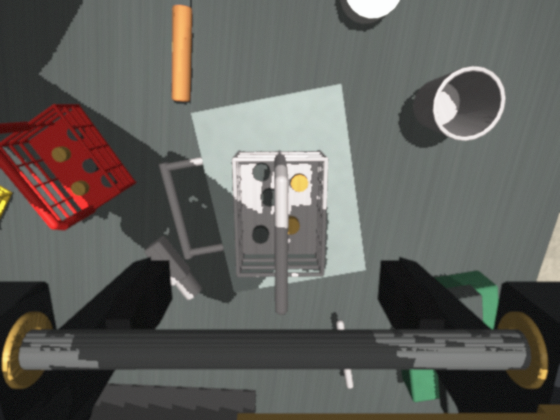

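The wrist view shows the silver basket, its handle bar running (279,153)–(281,312), and the pull bar at (163,163)–(190,257). I compute the correction.

```bash
cat >> h.py <<'E'
from scipy.spatial.transform import Rotation as Ro
def wray(f,uv,z):
    w=np.load(f);R=Ro.from_rotvec(w['r']).as_matrix()
    o=w['p']+R@w['T'][:3,3];d=R@w['T'][:3,:3]@np.linalg.solve(w['K'],[*uv,1]);return o+d*(z-o[2])/d[2]
E
python3 - <<'E'
from h import *
np.set_printoptions(precision=4,suppress=True)
a,b=wray('w1.npz',(279,153),.215),wray('w1.npz',(281,312),.215);print(a,b,np.hypot(*(a-b)[:2]),(a+b)/2,np.arctan2(-(a-b)[0],(a-b)[1]))
c=[wray('w1.npz',u,.09) for u in((192,114),(341,85),(366,270),(234,291))];print(np.array(c),np.mean(c,0))
e,f=[wray('w1.npz',u,.072) for u in((163,164),(188,256))];print('pull',e,f,(e+f)/2,np.hypot(*(e-f)[:2]))
E
```

```text
[ 0.5797 -0.1731  0.215 ] [ 0.5958 -0.2949  0.215 ] 0.12276090366438863 [ 0.5878 -0.234   0.215 ] 0.13087271789073981
[[ 0.4933 -0.1608  0.09  ]
 [ 0.6346 -0.1172  0.09  ]
 [ 0.694  -0.3061  0.09  ]
 [ 0.5508 -0.3487  0.09  ]] [ 0.5932 -0.2332  0.09  ]
pull [ 0.4615 -0.2171  0.072 ] [ 0.4935 -0.3202  0.072 ] [ 0.4775 -0.2686  0.072 ] 0.10791832532719027
```

```bash
python3 -m pendant '[{"slide":[0.004,0.003,-0.04],"turn":1},{"slide":[0.004,0.003,-0.08],"turn":1},{"slide":[0.004,0.003,-0.11],"turn":1},{"slide":[0.004,0.003,-0.132],"turn":1},{"slide":[0.004,0.003,-0.132],"turn":1},{"slide":[0.004,0.003,-0.132],"turn":1}]' 0
python3 -m pendant '[{"slide":[0,0,0],"turn":0},{"slide":[0,0,0],"turn":0},{"slide":[0,0,0],"turn":0},{"slide":[0,0,0],"turn":0},{"slide":[0,0,0],"turn":0},{"slide":[0,0,0],"turn":0},{"slide":[0,0,0],"turn":0},{"slide":[0,0,0],"turn":0}]' 1
python3 -m pendant '[{"slide":[0,0,0],"turn":0},{"slide":[0,0,0.005],"turn":0},{"slide":[0,0,0.01],"turn":0},{"slide":[0,0,0.02],"turn":0},{"slide":[0,0,0.035],"turn":0},{"slide":[0,0,0.05],"turn":0},{"slide":[0,0,0.05],"turn":0},{"slide":[0,0,0.05],"turn":0}]'
python3 - <<'E'
from plant import env
import cv2,numpy as np
np.set_printoptions(precision=4,suppress=True)
o=env.get_obs();d=env.get_image('side');w=env.get_image('wrist')
im=np.hstack([cv2.resize(d['color'][70:220,220:370],(400,400)),cv2.resize(w['color'],(400,300))[[*range(300)]+[0]*100]])
cv2.imwrite('pics/g2.png',im[:,:,::-1])
print(o['tool_pos'],o['eef_rot'],o['force'],o['ft_torque'],o['width']*88)
E
```

```text
time: 2.35
tool_pos: [0.5855, -0.2097, 0.2118]
eef_rot: [2.069, 2.363, 0.0]
force: [0.1, -1.7, -1.9]
width: 1.002
grasp_force: 0.0
time: 3.15
tool_pos: [0.5857, -0.2089, 0.2107]
eef_rot: [-2.068, -2.365, 0.0]
force: [0.7, -2.2, -3.0]
width: 0.294
grasp_force: 0.0
time: 3.95
tool_pos: [0.5856, -0.2088, 0.2607]
eef_rot: [2.068, 2.365, 0.0]
force: [-0.0, -2.2, -5.1]
width: 0.102
grasp_force: 30.0
[ 0.5856 -0.2088  0.2607] [2.068  2.3648 0.0001] [-0.0386 -2.1969 -5.1243] [-0.1348 -0.0597  0.0103] 9.015054152355077
```

View pics/g2.png

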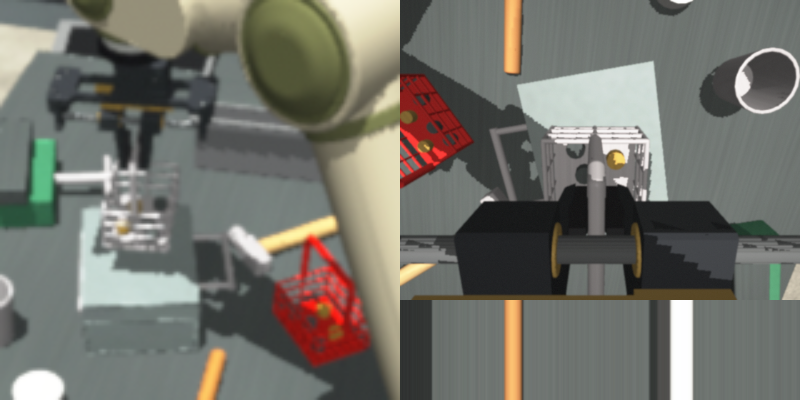

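```bash
python3 -m pendant '[{"slide":[0,0,0.02],"turn":0},{"slide":[0,0.01,0.05],"turn":0},{"slide":[0,0.02,0.075],"turn":0},{"slide":[-0.005,0.04,0.08],"turn":0},{"slide":[-0.015,0.06,0.08],"turn":1},{"slide":[-0.03,0.085,0.08],"turn":1},{"slide":[-0.045,0.11,0.08],"turn":1},{"slide":[-0.06,0.135,0.08],"turn":1},{"slide":[-0.075,0.16,0.08],"turn":2},{"slide":[-0.09,0.185,0.08],"turn":2},{"slide":[-0.105,0.21,0.08],"turn":2},{"slide":[-0.12,0.235,0.08],"turn":2},{"slide":[-0.135,0.26,0.08],"turn":3},{"slide":[-0.15,0.285,0.08],"turn":3},{"slide":[-0.165,0.31,0.08],"turn":3},{"slide":[-0.18,0.335,0.08],"turn":3},{"slide":[-0.19,0.36,0.08],"turn":3},{"slide":[-0.2,0.375,0.08],"turn":3},{"slide":[-0.204,0.385,0.08],"turn":3},{"slide":[-0.206,0.388,0.08],"turn":3}]'
python3 -m pendant '[{"slide":[0,0,-0.01],"turn":0},{"slide":[0,0,-0.03],"turn":0},{"slide":[0,0,-0.05],"turn":0},{"slide":[0,0,-0.07],"turn":0},{"slide":[0,0,-0.085],"turn":0},{"slide":[0,0,-0.09],"turn":0},{"slide":[0,0,-0.09],"turn":0},{"slide":[0,0,-0.09],"turn":0}]'
python3 - <<'E'
from plant import env
import cv2,numpy as np
np.set_printoptions(precision=4,suppress=True)
o=env.get_obs();w=env.get_image('wrist')
np.savez('w3.npz',K=w['K'],T=w['T_tool_cam'],p=o['tool_pos'],r=o['eef_rot'])
d=env.get_image('side')['color'][190:310,210:370]
im=np.zeros((600,800,3),np.uint8);im[:300,:400]=cv2.resize(d,(400,300),interpolation=2);im[:300,400:]=cv2.resize(env.get_image('top')['color'][150:240,190:310],(400,300),interpolation=2)
im[300:,:400]=cv2.resize(w['color'],(400,300))
im[300:,400:]=cv2.resize(w['color'][60:270,280:560],(400,300),interpolation=2)
cv2.imwrite('pics/h3.png',im[:,:,::-1]);cv2.imwrite('pics/w3.png',w['color'][:,:,::-1])
print(o['tool_pos'],o['eef_rot'],o['force'],o['ft_torque'],o['width']*88)
E
```

```text
time: 6.05
tool_pos: [0.3788, 0.1799, 0.34]
eef_rot: [-2.003, -2.419, 0.001]
force: [0.7, -2.0, -4.7]
width: 0.102
grasp_force: 30.0
time: 6.85
tool_pos: [0.3801, 0.1789, 0.2511]
eef_rot: [2.006, 2.417, 0.001]
force: [0.7, -1.7, -4.1]
width: 0.099
grasp_force: 30.0
[0.3801 0.1789 0.2511] [2.0057 2.4173 0.0009] [ 0.7414 -1.7297 -4.0844] [-0.0814 -0.1586  0.0397] 8.739697150070933
```

View pics/h3.png

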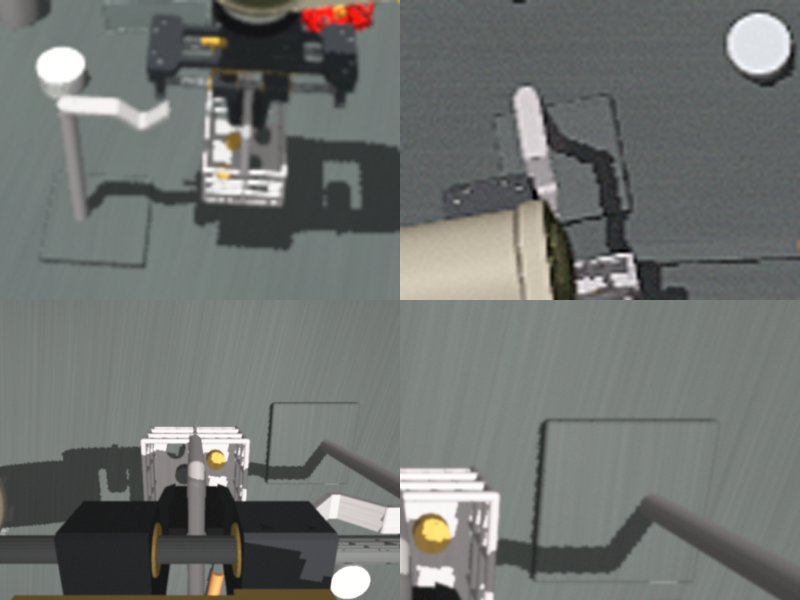

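```bash
python3 - <<'E'
from h import *
np.set_printoptions(precision=4,suppress=True)
c=np.array([wray('w3.npz',u,.006)[:2] for u in((381.5,144),(502,144.7),(486.5,256),(373,254.6))])
print(c,c.mean(0),[np.hypot(*(c[i]-c[i-1])) for i in range(4)])
yx=[np.arctan2(*(c[i]-c[j])[::-1]) for i,j in((1,0),(2,3))];print('yaw',yx)
print('post base',wray('w3.npz',(455,198.6),.006))
for u in((472,273),(445,305)):print('tip',wray('w3.npz',u,.216))
w=np.load('w3.npz');K=w['K'];R=Ro.from_rotvec(w['r']).as_matrix();T=w['T']
def wp(X):
    q=np.linalg.inv(T)@np.append(R.T@(np.array(X)-w['p']),1);q=K@q[:3];return q[:2]/q[2]
# basket rim corners predicted for bar height at TCP+dz
for dz in(-.01,-.005,0,.005,.01):
    b=w['p']+[0,0,dz]; X=R[:,0];Y=R[:,1]
    print(dz,[wp(b+X*.025+Y*s*.04+[0,0,-.07]).round(1) for s in(-1,1)],wp(b+X*.02))
E
```

```text
[[0.4782 0.2313]
 [0.5953 0.2526]
 [0.6204 0.1369]
 [0.5001 0.1159]] [0.5485 0.1842] [np.float64(0.11745272152680575), np.float64(0.11898923696705715), np.float64(0.11843670605036757), np.float64(0.12209652841788046)]
yaw [np.float64(0.18004336342862085), np.float64(0.17249933049443475)]
post base [0.567  0.1915 0.006 ]
tip [0.4755 0.1905 0.216 ]
tip [0.4681 0.1715 0.216 ]
-0.01 [array([203.7, 189.3]), array([343.2, 189.4])] [272.99  240.286]
-0.005 [array([202.1, 191.3]), array([344.7, 191.3])] [272.9402 244.8113]
0 [array([200.5, 193.4]), array([346.4, 193.4])] [272.8871 249.6434]
0.005 [array([198.7, 195.5]), array([348.1, 195.6])] [272.8302 254.8145]
0.01 [array([196.9, 197.8]), array([349.9, 197.8])] [272.7692 260.3614]
```

```bash
python3 - <<'E'
from h import *
np.set_printoptions(precision=4,suppress=True)
w=np.load('w3.npz');R=Ro.from_rotvec(w['r']).as_matrix();M=np.eye(4);M[:3,:3]=R;M[:3,3]=w['p'];I=np.linalg.inv(M@w['T'])
C['w3']=dict(K=w['K'],R=I[:3,:3],t=I[:3,3])
h=.006
F=[(.06,.06,h),(.06,-.06,h),(-.06,-.06,h),(-.06,.06,h)]
top=[('top',(.03,0,.216),(227.5,180)),('top',F[0],(219,184)),('top',F[1],(253,179)),('top',F[2],(259,213.5)),('top',F[3],(225,219.2))]
side=[('side',(.03,0,h),(242.8,276)),('side',(-.074,0,.216),(276.8,232)),('side',(-.048,0,.195),(267,238.8)),('side',F[2],(210+147/2.5,190+266/2.5)),('side',F[3],(210+41/2.5,190+260/2.5))]
# side F order check done by residual
wr=[('w3',F[3],(381.5,144)),('w3',F[0],(502,144.7)),('w3',F[1],(486.5,256)),('w3',F[2],(373,254.6)),('w3',(.03,0,h),(455,198.6)),('w3',(-.076,.01,.218),(472,273)),('w3',(-.076,-.01,.218),(445,305))]
for n,o in dict(top=top,side=side[:3],wr=wr,wrfoot=wr[:5],all=top+side[:3]+wr).items():
    q,r=fit(o,[.54,.18,.19]);print(n,q,'seat',world(q,(-.048,0,.2))[0],r.tolist())
print(proj(C['side'],world(q,F)))
E
```

```text
top [0.5431 0.1806 0.1671] seat [0.4958 0.1726 0.2   ] [[0.2, -4.1], [-0.6, 0.8], [0.8, -0.3], [0.4, 0.2], [-1.4, 0.6]]
side [0.5354 0.1796 0.1761] seat [0.4881 0.1712 0.2   ] [[-0.2, 0.2], [0.1, 0.8], [0.0, -1.4]]
wr [0.5428 0.1882 0.1135] seat [0.4951 0.1827 0.2   ] [[0.8, -10.1], [1.0, -1.9], [-10.4, -0.5], [-7.7, -6.6], [5.2, 1.0], [-17.3, 0.4], [1.3, 5.5]]
wrfoot [0.5479 0.1842 0.1921] seat [0.5007 0.1751 0.2   ] [[-0.6, -0.5], [0.7, -2.0], [-2.0, -0.3], [-0.2, 1.8], [9.1, 3.2]]
all [0.5428 0.1872 0.1158] seat [0.4951 0.1817 0.2   ] [[-1.5, -4.1], [-1.7, -0.1], [-0.1, 0.6], [-2.4, 1.3], [-4.4, -0.0], [-3.3, 1.3], [-3.7, 3.8], [-3.7, 1.1], [0.3, -9.1], [0.5, -1.1], [-10.6, 0.2], [-7.9, -5.7], [4.9, 1.7], [-18.2, 2.5], [0.6, 7.5]]
[[224.8149 293.7107]
 [234.0965 259.6868]
 [272.7464 264.1087]
 [266.2549 298.8244]]
```

```bash
python3 -m pendant '[{"slide":[0,0,-0.008],"turn":0},{"slide":[0,0.002,-0.015],"turn":0},{"slide":[0.01,0.004,-0.015],"turn":0},{"slide":[0.02,0.006,-0.015],"turn":0},{"slide":[0.03,0.008,-0.015],"turn":0},{"slide":[0.04,0.01,-0.015],"turn":0},{"slide":[0.05,0.012,-0.015],"turn":0},{"slide":[0.06,0.014,-0.015],"turn":0},{"slide":[0.07,0.016,-0.015],"turn":0},{"slide":[0.08,0.018,-0.015],"turn":0},{"slide":[0.09,0.02,-0.015],"turn":0},{"slide":[0.1,0.022,-0.015],"turn":0},{"slide":[0.104,0.023,-0.015],"turn":0},{"slide":[0.104,0.023,-0.015],"turn":0},{"slide":[0.104,0.023,-0.015],"turn":0}]'
python3 - <<'E'
from plant import env
import cv2,numpy as np
np.set_printoptions(precision=4,suppress=True)
o=env.get_obs();w=env.get_image('wrist');s=env.get_image('side')['color']
np.savez('w4.npz',K=w['K'],T=w['T_tool_cam'],p=o['tool_pos'],r=o['eef_rot'])
im=np.zeros((600,800,3),np.uint8);im[:,:400]=cv2.resize(s[185:305,215:295],(400,600),interpolation=2)
im[:,400:]=cv2.resize(w['color'][0:420,140:420],(400,600),interpolation=2)
cv2.imwrite('pics/h4.png',im[:,:,::-1])
print(o['tool_pos'],o['eef_rot'],o['force'],o['ft_torque'],o['width']*88)
E
```

```text
time: 8.5
tool_pos: [0.4834, 0.2021, 0.2357]
eef_rot: [-2.005, -2.418, 0.001]
force: [-0.6, -2.1, -4.9]
width: 0.101
grasp_force: 30.0
[0.4834 0.2021 0.2357] [-2.0052 -2.4181  0.0006] [-0.6057 -2.0914 -4.8918] [-0.151  -0.0613 -0.0086] 8.869971517782416
```

View pics/h4.png

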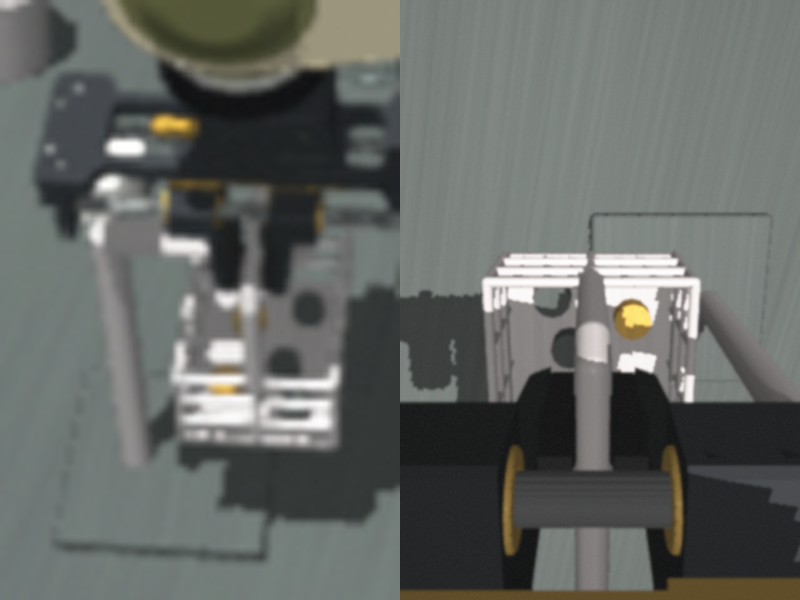

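```bash
python3 -m pendant '[{"slide":[0,0,-0.005],"turn":0},{"slide":[0,0,-0.01],"turn":0},{"slide":[0,0,-0.015],"turn":0},{"slide":[0,0,-0.02],"turn":0},{"slide":[0,0,-0.025],"turn":0},{"slide":[0,0,-0.03],"turn":0},{"slide":[0,0,-0.032],"turn":0},{"slide":[0,0,-0.034],"turn":0},{"slide":[0,0,-0.034],"turn":0},{"slide":[0,0,-0.034],"turn":0}]'
python3 -m pendant '[{"slide":[0,0,-0.001],"turn":0},{"slide":[0,0,-0.002],"turn":0},{"slide":[0,0,-0.003],"turn":0},{"slide":[0,0,-0.003],"turn":0},{"slide":[0,0,-0.003],"turn":0}]'
```

```text
time: 9.6
tool_pos: [0.4838, 0.2021, 0.2019]
eef_rot: [2.005, 2.418, 0.0]
force: [0.5, -1.6, -4.6]
width: 0.099
grasp_force: 30.0
time: 10.1
tool_pos: [0.4839, 0.2023, 0.1993]
eef_rot: [2.005, 2.418, 0.002]
force: [-0.9, 0.3, 2.8]
width: 0.101
grasp_force: 30.0
```

```bash
python3 -m pendant '[{"slide":[0,0,0],"turn":0},{"slide":[0,0,0],"turn":0},{"slide":[0,0,0],"turn":0},{"slide":[0,0,0],"turn":0},{"slide":[0,0,0],"turn":0},{"slide":[0,0,0],"turn":0},{"slide":[0,0,0],"turn":0},{"slide":[0,0,0],"turn":0},{"slide":[0,0,0],"turn":0},{"slide":[0,0,0],"turn":0},{"slide":[0,0,0],"turn":0},{"slide":[0,0,0],"turn":0}]' 0
python3 -m pendant '[{"slide":[0,0,0.01],"turn":0},{"slide":[0,0,0.03],"turn":0},{"slide":[0,0,0.06],"turn":0},{"slide":[0,0,0.1],"turn":0},{"slide":[0,-0.03,0.14],"turn":0},{"slide":[0,-0.08,0.14],"turn":0},{"slide":[0,-0.13,0.14],"turn":0},{"slide":[0,-0.18,0.14],"turn":0},{"slide":[0,-0.18,0.14],"turn":0}]'
python3 - <<'E'
from plant import env
import cv2,numpy as np
o=env.get_obs();w=env.get_image('top')['color'];s=env.get_image('side')['color']
im=np.zeros((400,800,3),np.uint8);im[:,:400]=cv2.resize(s[185:305,205:325],(400,400),interpolation=2)
im[:,400:]=cv2.resize(w[150:250,190:290],(400,400),interpolation=2)
cv2.imwrite('pics/h5.png',im[:,:,::-1])
print(o['tool_pos'],o['force'],o['width'])
E
```

```text
time: 11.3
tool_pos: [0.4837, 0.2021, 0.1988]
eef_rot: [2.005, 2.418, -0.0]
force: [0.7, -1.9, -2.5]
width: 0.999
grasp_force: 0.0
time: 12.2
tool_pos: [0.4837, 0.0174, 0.3394]
eef_rot: [2.013, 2.411, -0.001]
force: [-0.2, -1.1, -3.7]
width: 0.999
grasp_force: 0.0
[0.48369798 0.01736939 0.33939353] [-0.17188792 -1.05682925 -3.66695118] 0.9986248019994624
```

View pics/h5.png

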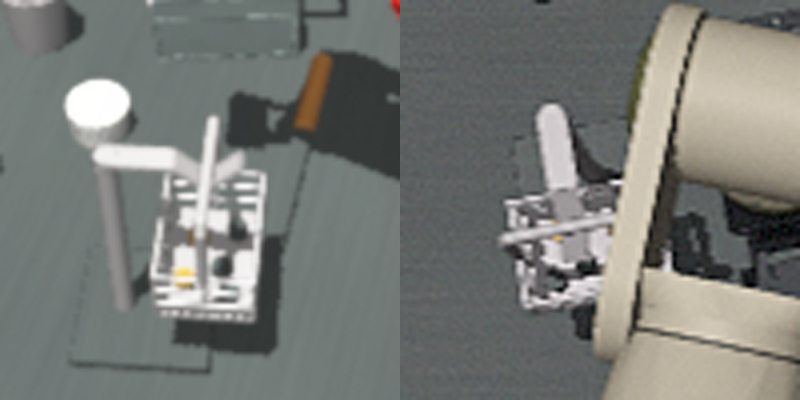

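```bash
python3 -m pendant '[{"slide":[0,-0.05,0],"turn":2},{"slide":[0,-0.1,0],"turn":4},{"slide":[-0.004,-0.15,0],"turn":6.7},{"slide":[-0.008,-0.2,0],"turn":6.7},{"slide":[-0.008,-0.25,0],"turn":6.7},{"slide":[-0.008,-0.287,-0.02],"turn":6.7},{"slide":[-0.008,-0.287,-0.06],"turn":6.7},{"slide":[-0.008,-0.287,-0.1],"turn":6.7},{"slide":[-0.008,-0.287,-0.13],"turn":6.7},{"slide":[-0.008,-0.287,-0.13],"turn":6.7},{"slide":[-0.008,-0.287,-0.13],"turn":6.7},{"slide":[-0.008,-0.287,-0.13],"turn":6.7}]' 0.66
python3 - <<'E'
from plant import env
import cv2,numpy as np
o=env.get_obs();w=env.get_image('wrist');s=env.get_image('side')['color']
np.savez('w6.npz',K=w['K'],T=w['T_tool_cam'],p=o['tool_pos'],r=o['eef_rot'])
im=np.zeros((420,800,3),np.uint8);im[:,:560]=w['color'];im[:300,560:]=cv2.resize(s[80:230,240:360],(240,300))
cv2.imwrite('pics/l6.png',im[:,:,::-1])
print(o['tool_pos'],o['eef_rot'],o['width'])
from h import *
for u in((133,182),(60,230),(70,105)):print([wray('w1.npz',u,z)[:2].round(3) for z in(.03,.055,.12)])
E
```

```text
time: 13.5
tool_pos: [0.4767, -0.2649, 0.2109]
eef_rot: [1.857, 2.529, -0.0]
force: [1.0, -2.4, -4.2]
width: 0.343
grasp_force: 0.0
[ 0.47665432 -0.26490435  0.21088926] [ 1.85731732e+00  2.52926904e+00 -4.88703359e-04] 0.3426108271015722
[array([ 0.415, -0.251]), array([ 0.424, -0.245]), array([ 0.447, -0.229])]
[array([ 0.325, -0.322]), array([ 0.339, -0.312]), array([ 0.375, -0.286])]
[array([ 0.343, -0.17 ]), array([ 0.356, -0.168]), array([ 0.39 , -0.164])]
```

View pics/l6.png

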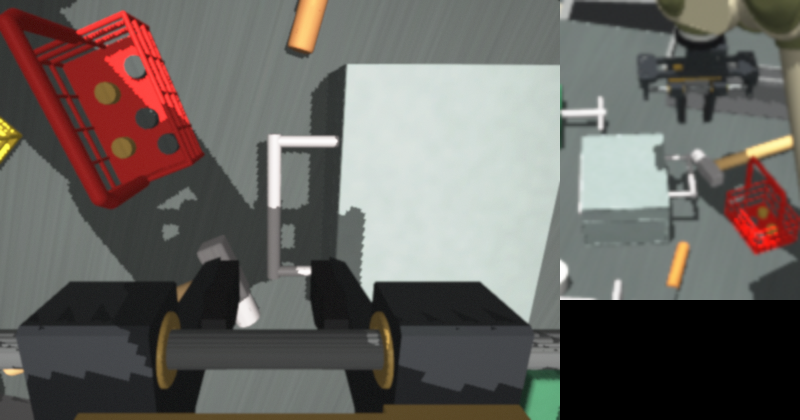

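The pull bar is at (274,137)–(273,275), parallel to the pads. The red basket's handle ends near (105,200). I check that clearance and the alignment.

```bash
python3 - <<'E'
from h import *
np.set_printoptions(precision=4,suppress=True)
a,b=[wray('w6.npz',u,.072) for u in((274,137),(273,275))];m=(a+b)/2;print(a,b,m,np.hypot(*(a-b)[:2]),'yaw',np.arctan2(-(a-b)[0],(a-b)[1]))
w=np.load('w6.npz');R=Ro.from_rotvec(w['r']).as_matrix()
print('offset in tool',R.T@(m-w['p']),'world slide',m-w['p'])
for u in((105,203),(200,155),(240,320),(200,245),(40,10)):
  print(u,[(R.T@(wray('w6.npz',u,z)-m))[:2].round(3) for z in(.03,.06,.125)])
E
```

```text
[ 0.4625 -0.218   0.072 ] [ 0.4936 -0.3199  0.072 ] [ 0.478 -0.269  0.072] 0.10656291074898698 yaw 0.2964471182318715
offset in tool [-0.0039 -0.0002  0.1389] world slide [ 0.0014 -0.0041 -0.1389]
(105, 203) [array([-0.006, -0.144]), array([ 0.002, -0.13 ]), array([ 0.019, -0.1  ])]
(200, 155) [array([ 0.035, -0.061]), array([ 0.039, -0.055]), array([ 0.048, -0.042])]
(240, 320) [array([-0.12 , -0.032]), array([-0.101, -0.029]), array([-0.06 , -0.022])]
(200, 245) [array([-0.044, -0.065]), array([-0.033, -0.059]), array([-0.008, -0.045])]
(40, 10) [array([ 0.143, -0.174]), array([ 0.136, -0.157]), array([ 0.123, -0.121])]
```

```bash
python3 -m pendant '[{"slide":[0.009,-0.028,-0.02],"turn":0},{"slide":[0.009,-0.028,-0.05],"turn":0},{"slide":[0.009,-0.028,-0.08],"turn":0},{"slide":[0.009,-0.028,-0.11],"turn":0},{"slide":[0.009,-0.028,-0.13],"turn":0},{"slide":[0.009,-0.028,-0.139],"turn":0},{"slide":[0.009,-0.028,-0.139],"turn":0},{"slide":[0.009,-0.028,-0.139],"turn":0}]'
python3 -m pendant '[{"slide":[0,0,0],"turn":0},{"slide":[0,0,0],"turn":0},{"slide":[0,0,0],"turn":0},{"slide":[0,0,0],"turn":0},{"slide":[0,0,0],"turn":0},{"slide":[0,0,0],"turn":0},{"slide":[0,0,0],"turn":0},{"slide":[0,0,0],"turn":0}]' 1
python3 - <<'E'
from h import *
# path: rows of slide relative to grasp, hinge dir yaw, bar at r,phi
yaw=.296;r=np.hypot(.195,.012);a0=np.arctan2(.012,.195)
for th in [.03,.07,.12,.17]+[.22+.05*i for i in range(22)]+[1.318]:
    dx=.195-r*np.cos(a0+th);dz=r*np.sin(a0+th)-.012
    print(round(th,3),np.round([dx*np.cos(yaw),dx*np.sin(yaw),dz],4))
E
```

```text
time: 14.4
tool_pos: [0.4853, -0.2933, 0.071]
eef_rot: [1.859, 2.53, -0.0]
force: [0.2, -2.2, -3.6]
width: 0.335
grasp_force: 0.0
time: 15.2
tool_pos: [0.4848, -0.2931, 0.0703]
eef_rot: [1.86, 2.531, -0.0]
force: [-0.8, -1.4, 5.5]
width: 0.094
grasp_force: 30.0
0.03 [0.0004 0.0001 0.0058]
0.07 [0.0013 0.0004 0.0136]
0.12 [0.0027 0.0008 0.0233]
0.17 [0.0046 0.0014 0.0328]
0.22 [0.007  0.0021 0.0423]
0.27 [0.0098 0.003  0.0516]
0.32 [0.0131 0.004  0.0607]
0.37 [0.0168 0.0051 0.0697]
0.42 [0.0209 0.0064 0.0785]
0.47 [0.0254 0.0078 0.087 ]
0.52 [0.0304 0.0093 0.0953]
0.57 [0.0357 0.0109 0.1033]
0.62 [0.0414 0.0126 0.1111]
0.67 [0.0474 0.0145 0.1185]
0.72 [0.0539 0.0164 0.1256]
0.77 [0.0606 0.0185 0.1324]
0.82 [0.0677 0.0206 0.1388]
0.87 [0.075  0.0229 0.1448]
0.92 [0.0827 0.0252 0.1504]
0.97 [0.0905 0.0276 0.1556]
1.02 [0.0987 0.0301 0.1604]
1.07 [0.107  0.0326 0.1648]
1.12 [0.1156 0.0352 0.1687]
1.17 [0.1243 0.0379 0.1722]
1.22 [0.1332 0.0406 0.1752]
1.27 [0.1422 0.0434 0.1778]
1.318 [0.151  0.046  0.1798]
```

```bash
python3 -m pendant '[{"slide":[0,0,0.003],"turn":0},{"slide":[0,0,0.008],"turn":0},{"slide":[0.001,0,0.0136],"turn":0},{"slide":[0.003,0.001,0.0233],"turn":0},{"slide":[0.005,0.0014,0.0328],"turn":0},{"slide":[0.007,0.002,0.0423],"turn":0},{"slide":[0.01,0.003,0.0516],"turn":0},{"slide":[0.013,0.004,0.0607],"turn":0},{"slide":[0.017,0.005,0.0697],"turn":0},{"slide":[0.021,0.0064,0.0785],"turn":0},{"slide":[0.0254,0.0078,0.087],"turn":0},{"slide":[0.0304,0.0093,0.0953],"turn":0},{"slide":[0.033,0.01,0.099],"turn":0},{"slide":[0.033,0.01,0.099],"turn":0}]'
```

```text
time: 16.6
tool_pos: [0.5165, -0.2833, 0.1699]
eef_rot: [-1.86, -2.53, 0.005]
force: [-9.1, -6.0, 2.2]
width: 0.102
grasp_force: 30.0
```

```bash
python3 -m pendant '[{"slide":[0,0,0.002],"turn":0},{"slide":[0.002,0.0005,0.006],"turn":0},{"slide":[0.007,0.002,0.013],"turn":0},{"slide":[0.0125,0.004,0.0205],"turn":0},{"slide":[0.019,0.006,0.0277],"turn":0},{"slide":[0.0255,0.008,0.0345],"turn":0},{"slide":[0.0325,0.01,0.041],"turn":0},{"slide":[0.04,0.0125,0.047],"turn":0},{"slide":[0.0435,0.0135,0.0495],"turn":0},{"slide":[0.0435,0.0135,0.0495],"turn":0}]'
```

```text
time: 17.6
tool_pos: [0.5616, -0.2694, 0.2203]
eef_rot: [1.859, 2.53, -0.002]
force: [-5.7, -4.4, 2.1]
width: 0.099
grasp_force: 30.0
```

```bash
python3 -m pendant '[{"slide":[0.003,0.001,0.0025],"turn":0},{"slide":[0.008,0.0025,0.0065],"turn":0},{"slide":[0.0163,0.005,0.0118],"turn":0},{"slide":[0.0245,0.0075,0.0159],"turn":0},{"slide":[0.033,0.01,0.02],"turn":0},{"slide":[0.0418,0.0128,0.0237],"turn":0},{"slide":[0.0507,0.0155,0.0268],"turn":0},{"slide":[0.0598,0.0183,0.0297],"turn":0},{"slide":[0.067,0.0205,0.0315],"turn":0},{"slide":[0.072,0.022,0.0326],"turn":0},{"slide":[0.074,0.0225,0.033],"turn":0},{"slide":[0.074,0.0225,0.033],"turn":0},{"slide":[0.074,0.0225,0.033],"turn":0},{"slide":[0.074,0.0225,0.033],"turn":0},{"slide":[0.074,0.0225,0.033],"turn":0},{"slide":[0.074,0.0225,0.033],"turn":0}]'
python3 - <<'E'
from plant import env
import cv2,numpy as np
o=env.get_obs();t=env.get_image('top')['color'];s=env.get_image('side')['color']
im=np.zeros((400,800,3),np.uint8);im[:,:400]=cv2.resize(s[90:310,200:420],(400,400),interpolation=2)
im[:,400:]=cv2.resize(t[100:280,200:440],(400,300),interpolation=2)[[*range(300)]+[0]*100]
cv2.imwrite('pics/f7.png',im[:,:,::-1])
p=np.array(o['tool_pos']);d=p-[.4848,-.2931,.0703];dx=d[0]*np.cos(.296)+d[1]*np.sin(.296)
print(p,o['force'],o['width'],o['grasp_force'],'theta',np.arctan2(.012+d[2],.195-dx)-.0615,'r',np.hypot(.012+d[2],.195-dx))
E
```

```text
time: 19.2
tool_pos: [0.6355, -0.2466, 0.2529]
eef_rot: [1.859, 2.53, 0.001]
force: [-1.9, -2.5, 5.7]
width: 0.098
grasp_force: 30.0
[ 0.63545371 -0.2466033   0.25292913] [-1.85554113 -2.50532133  5.73551676] 0.09758228679952749 29.99498337507248 theta 1.3197714421074744 r 0.198177725988716
```

View pics/f7.png

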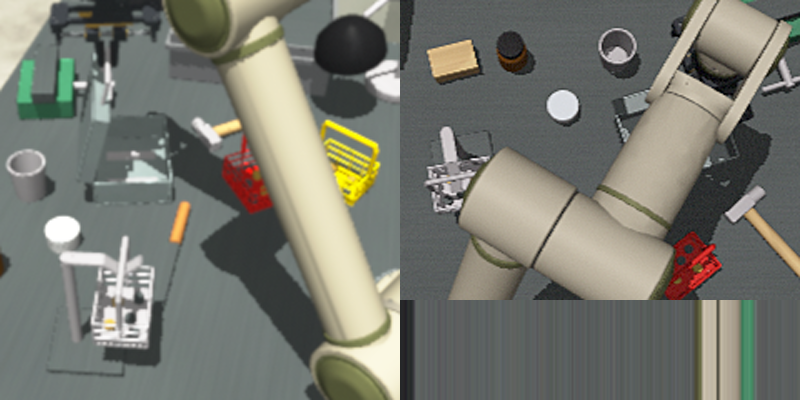

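The lid stands near vertical with its bar in the fingers (theta about 1.32), and the basket hangs free. I hold a moment longer, then hand in.

```bash
python3 -m pendant '[{"slide":[0,0,0],"turn":0},{"slide":[0,0,0],"turn":0},{"slide":[0,0,0],"turn":0},{"slide":[0,0,0],"turn":0},{"slide":[0,0,0],"turn":0},{"slide":[0,0,0],"turn":0}]' && python3 -c "
from plant import env
print(env.hand_in())"
```

```text
time: 19.9
tool_pos: [0.6354, -0.2466, 0.2529]
eef_rot: [1.859, 2.53, 0.001]
force: [-2.9, -2.0, 5.9]
width: 0.103
grasp_force: 30.0
the job is handed in; nothing more can be done
None
```

I handed the job in at about 20 s: the basket hangs released in the hook, and the fingers hold the lid still at about 1.32 rad, worked out from the hand's position; the hand-in call returned no verdict.

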